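Find the switch key that still snaps and guard it

TASK

Two of the three keys on the switch box are worn soft and one still works: press the keys gently one after another, feeling for the snap, until one snaps over and stays down. From then on touch no other key; take the loose steel collar and set it gently down round the snapped key, flat on the box, and let go. Leave everything else on the bench where it is.

Things in the scene. Friction and masses are not known exactly. Their poses are not given: they have to be found in the camera images.
- switchbox: Grey steel switch box fixed to the bench, 130 (its x) x 290 (its y) x 50 mm high; origin at the centre of its underside. Three identical black mushroom keys stand in a row along its y, 85 mm apart.
- collar: Loose steel guard collar, a plain ring: outside 56 mm, hole 43 mm, height 34 mm, 0.12 kg. It stands on its flat rim with its axis (z) upright; origin at the centre of its underside. Can be gripped across its outside.
- seat_1 (a point): Centre of key_1's place on the box's flat top (50 mm above the bench); axes as the box. A steel boss 36 mm wide, 6 mm high stands round it; the untouched key's flat head, 30 mm wide, has its top 30 mm above this point. It lies at y = -85 mm of the box.
- seat_2 (a point): Centre of key_2's place on the box's flat top (50 mm above the bench); axes as the box. A steel boss 36 mm wide, 6 mm high stands round it; the untouched key's flat head, 30 mm wide, has its top 30 mm above this point. It lies at y = 0 mm of the box.
- seat_3 (a point): Centre of key_3's place on the box's flat top (50 mm above the bench); axes as the box. A steel boss 36 mm wide, 6 mm high stands round it; the untouched key's flat head, 30 mm wide, has its top 30 mm above this point. It lies at y = 85 mm of the box.
- key_1 (a joint): How far the key is down, in m: 0 untouched, grows when pressed down, at most 0.016. All three keys alike: first 0.5 to 6 mm of idle travel, different for each key and not visible (about 0.5 N; a key moved in this part stays where it is left), then it meets its works: good under exactly one key, worn under two; which is good changes and cannot be seen. More than 20 N breaks a key.
- key_2 (a joint): How far the key is down, in m: 0 untouched, grows when pressed down, at most 0.016. GOOD works: past the idle travel the push rises by about 0.8 N per mm to 6.5 to 8 N; at 7 to 8 mm they snap over (within 0.3 s): the push falls to under 2 N and they stay down. At 9.4 mm is a hard bottom. The key then stays down by over 7 mm. Released before the snap, it comes back.
- key_3 (a joint): How far the key is down, in m: 0 untouched, grows when pressed down, at most 0.016. WORN works: past the idle travel they stay soft, 1 to 3 N over 3.5 mm, then bottom firmly (6 N per mm, rigid 4 mm later), with no snap and no drop of the push. Released, the key comes back to the end of its idle travel (under 6.5 mm).
- jar: Bystander, leave where it is: capped white jar, 52 mm wide, 70 high; origin at its underside.
- cast: Bystander, leave where it is: slender plaster cast on a round foot, 66 mm wide, 176 high; origin at its underside.
- pot: Bystander, leave where it is: open terracotta pot, 84 mm wide, 70 high; origin at its underside.
- disc: Bystander, leave where it is: plain solid wooden disc, 64 mm wide, 18 high (not the collar: it has no hole); origin at its underside.
- plinth: Bystander, leave where it is: dark wooden block, 70 x 70 x 35 mm; origin at its underside.
- screwdriver: Bystander, leave where it is: screwdriver lying flat, lengthwise along its x; origin at its underside, near the middle.
- brush: Bystander, leave where it is: brush lying flat, lengthwise along its x; origin at its underside, near the middle.
Not all that is in view belongs to the job. Of the things that look like the collar, take the one that is farthest to the robot's right at the start.

How it is judged:
On the way:
1. one key has snapped over and stays down with nothing on it (((value of joint key_1 above 0.007 m and contact force between key_1 and the arm below 0.1 N and contact force between key_1 and the fingers below 0.1 N) or (value of joint key_2 above 0.007 m and contact force between key_2 and the arm below 0.1 N and contact force between key_2 and the fingers below 0.1 N) or (value of joint key_3 above 0.007 m and contact force between key_3 and the arm below 0.1 N and contact force between key_3 and the fingers below 0.1 N))), for 0.2 s.
At the end, for the whole second after the job is handed in: The good key is down by more than 7 mm and the other two are not; the collar stands round the good key, flat on the box (centre within 6 mm, underside within 3 mm of the box's top, tilt under 0.08 rad), at rest and released (((value of joint key_1 above 0.007 m and value of joint each of key_2, key_3 below 0.007 m and horizontal distance between collar and seat_1 below 0.006 m and z of collar in the frame of seat_1 between -0.003 and 0.003 m) or (value of joint key_2 above 0.007 m and value of joint each of key_1, key_3 below 0.007 m and horizontal distance between collar and seat_2 below 0.006 m and z of collar in the frame of seat_2 between -0.003 and 0.003 m) or (value of joint key_3 above 0.007 m and value of joint each of key_1, key_2 below 0.007 m and horizontal distance between collar and seat_3 below 0.006 m and z of collar in the frame of seat_3 between -0.003 and 0.003 m)) and angle between collar's own z axis and vertical below 0.08 rad and linear speed of collar below 0.01 m/s); the robot touches nothing.
It fails at once if a key is pressed with more than 20 N (contact force between any of key_1, key_2, key_3 and the fingers above 20 N or contact force between any of key_1, key_2, key_3 and the arm above 20 N or contact force between any of key_1, key_2, key_3 and collar above 20 N).
It fails at once if another key is pressed once one has snapped over and stays down ((value of joint key_1 above 0.007 m and (contact force between any of key_2, key_3 and the fingers above 1 N or contact force between any of key_2, key_3 and the arm above 1 N or contact force between any of key_2, key_3 and collar above 1 N)) or (value of joint key_2 above 0.007 m and (contact force between any of key_1, key_3 and the fingers above 1 N or contact force between any of key_1, key_3 and the arm above 1 N or contact force between any of key_1, key_3 and collar above 1 N)) or (value of joint key_3 above 0.007 m and (contact force between any of key_1, key_2 and the fingers above 1 N or contact force between any of key_1, key_2 and the arm above 1 N or contact force between any of key_1, key_2 and collar above 1 N))).
It fails at once if the collar is banged onto the box (more than 35 N) (contact force between collar and switchbox above 35 N).
It fails at once if a bystander is moved by more than 20 mm (distance of any of jar, cast, pot, disc, plinth, screwdriver, brush from where it was at the start of the episode above 0.02 m).
It also fails if it takes over 72 s, if anything falls off the work surface, if the arm or the gripper's body presses on something with over 40 N, if the wrist force passes 120 N, or if a joint passes its speed limit or range.

ROBOT

A 7-joint arm with a two-finger parallel gripper is mounted at the origin on the work surface. World frame = base frame: x ahead of the robot, y to its left, z up, the work surface at z = 0. Lengths are in m, angles in rad, forces in N, time in s.
With the tool pointing down it reaches from about 0.35 to 0.9 m from the base axis. Payload 8.1 kg.
Tool frame: the origin (TCP) lies on the centre line of the jaws, within the pads' length; the fingertips stand 19 mm ahead of it and the grasp point (between the pads) is the TCP; z points along the fingers, y is the direction in which the jaws open and shut (so a half turn about z gives the same grasp; the last joint's range is limited). The gripper opens to 92 mm and grips with 3 to 60 N. Pads are 19 mm wide; open, the fingers measure 130 mm over their backs; the gripper's body (75 mm by 190 mm) begins 47 mm behind the grasp point.
Start: joints at [1.005, 0.434, 0.025, 1.573, -0.012, 1.134, -0.075], TCP at [0.279, -0.559, 0.246] pointing down, gripper open.
Joint ranges: [-2.62, 2.62], [-0.44, 2.09], [-1.27, 1.32], [0.08, 2.57], [-1.32, 4.46], [0.12, 2], [-2.74, 2.74]. Speed limits (rad/s): [2.22, 2.22, 3.01, 3.01, 3.14, 3.14, 3.14].

INTERFACE

Orientations are given as a rotation vector (axis times angle).
In Python, from cell import monitor, imaging, workorder, outline_of gives the robot as it stands.
- The arm moves only by the tool move_arm, never from a script. Its argument "series" is a list of rows, each a list of 6 numbers: the shift along the world's x, y, z in cm, then the turn, a rotation vector about the world's x, y, z in degrees. A call has 1 to 8 rows; each row shifts and turns the commanded pose from where the row before left it; what a row does not reach is not made up. A row lasts 1/10 s, in which the tool goes at most 50 mm and 8.59 degrees, less where a joint would pass 70% of its speed; a pose out of reach is approached as far as the arm can. A call with a gripper value outside its range is refused whole. "grip" is the opening, from 0 (shut) to 1 (fully open), set as the call begins (left out, the last holds). The fingers move at their own pace and stop on an object; "force" is the grip in N (left out, the last holds). Time passes only in rows, so rows that do not move let the fingers close. It gives the time, the measured TCP pose, the force and the opening at its end, in the units of the state.
- monitor.observe(): the state, without advancing time (a new reading comes with each control period).
- imaging.get_image(name): name is "scene" or "top"; returns a dict with "color" (480x640x3 uint8, red, green, blue), "fx", "fy", "cx", "cy" (pixels), "rvec" (rotation vector, rad) and "tvec" (3), from world to camera coordinates, as OpenCV has them. Camera axes: x right, y down, z forward; pixel columns grow to the right and rows downward; lengths in m; the calibration is good to about 2 mm. A picture is of the moment at which its call begins. There is no depth.
- workorder.sign_off(): hands the job in, once; it reports no verdict.
Trained networks look in the newest picture that a camera, given by its name, has taken for a name from the list of things; names that differ only in an ending like _2 or _b are one class to them, and where a whole thing is asked for, a point or a joint stands for the part that bears it (a point fixed in the world has none). Each returns a list of dicts, best first, with "p" (0 to 1); they miss things now and then, are a little off and sometimes report something else, mostly with a low value. They report only what shows in the picture. A call takes as long as a camera call. They do not tell look-alikes from the thing itself.
- outline_of(camera, thing): "mask" (480x640 bool, what is visible of it) and "rect" ([left, top, width, height] in pixels, round what is visible of it).
The state is a dict: "clock": time; "joints": joint angles; "dq": joint speeds; "joint_efforts": joint torques, N m; "position": TCP position; "ee_rot": TCP orientation; "force": force on the tool from outside, world axes, zero at the start; "ft_torque": the same for the moment, N m; "width": opening from 0.0 (shut) to 1.0 (fully open).
Only numpy, scipy, OpenCV 4.12 (cv2) and the standard library are available. Lean on these libraries where they do the work, as an engineer would, in place of code of your own. Each camera call takes 0.05 s, during which the arm holds its last target. There are 200 camera calls.

## Working session

There is one attempt and no reset: what is moved stays moved. The work goes in short steps, Python scripts to look and compute and a tool call to move; the robot and the scene stay as the last step left them, time stands still between calls to the robot, and variables do not carry over. Pictures are saved under pics/ and viewed, about 8 in all and at most 12, crops included, and the job is handed in when it is done.

Besides the shell and the picture viewer there is one more tool, called as name(argument=value, ...), one argument or row to a line, values as JSON. move_arm: Moves the arm, as the interface text tells. Its arguments: {"type":"object","properties":{"series":{"type":"array"},"grip":{"type":"number"},"force":{"type":"number"}},"required":["series"]}

```bash
mkdir -p pics
cat > h.py <<'E'
import numpy as np, cv2
from cell import monitor, imaging, workorder, outline_of
def cam(n):
    im=imaging.get_image(n); R=cv2.Rodrigues(np.array(im['rvec'],float))[0]; t=np.array(im['tvec'],float).ravel()
    return im,R,t
def px2w(im,R,t,u,v,z):
    d=R.T@np.array([(u-im['cx'])/im['fx'],(v-im['cy'])/im['fy'],1]); c=-R.T@t
    return c+d*(z-c[2])/d[2]
def w2px(im,R,t,p):
    q=R@np.array(p)+t; return np.array([im['fx']*q[0]/q[2]+im['cx'],im['fy']*q[1]/q[2]+im['cy']])
def save(im,n): cv2.imwrite('pics/'+n,im['color'][:,:,::-1])
E
python3 - <<'E'
from h import *
print(monitor.observe())
for n in ['top','scene']:
    im,R,t=cam(n); save(im,n+'0.png'); print(n,'cam at',(-R.T@t).round(3), im['fx'])
    for th in ['switchbox','collar','key_1','jar','cast','pot','disc','plinth','screwdriver','brush']:
        for o in outline_of(n,th)[:4]:
            m=o['mask']; v,u=np.nonzero(m); 
            print(th,round(o['p'],2),o['rect'],px2w(im,R,t,u.mean(),v.mean(),{'switchbox':.05,'key_1':.08,'collar':.034}.get(th,.03)).round(3))
E
```

```text
{'clock': 0.0, 'joints': array([ 1.00542308,  0.43524256,  0.02495286,  1.57411911, -0.01157489,
        1.13398056, -0.07505225]), 'dq': array([-1.01128148e-04, -5.38766566e-04,  7.02023667e-05, -4.42291157e-04,
        1.16688149e-03,  1.26250838e-03,  1.05788425e-03]), 'joint_efforts': array([ 1.53402566e-04, -6.67867827e+01,  9.84875411e-01, -3.14457607e+01,
       -6.07028184e-02,  4.32703074e-02,  1.70242606e-04]), 'position': array([ 0.27875486, -0.55884663,  0.24492404]), 'ee_rot': array([-3.05638728e+00, -7.20115289e-01,  8.19645696e-04]), 'force': array([ 0.76368535, -0.83548722,  0.13997381]), 'ft_torque': array([ 0.00446886,  0.00077437, -0.02523805]), 'width': 1.0022778852744416}
top cam at [0.437 0.008 1.181] 514.6960759370073
switchbox 0.89 [263.5, 207.1, 131.6, 73.8] [0.569 0.002 0.05 ]
collar 0.88 [464.4, 272.9, 28.5, 21.6] [ 0.479 -0.324  0.034]
collar 0.88 [424.0, 297.6, 28.6, 25.1] [ 0.425 -0.236  0.034]
collar 0.78 [424.0, 251.7, 26.0, 21.3] [ 0.524 -0.235  0.034]
collar 0.48 [357.1, 143.0, 36.8, 41.4] [ 0.759 -0.097  0.034]
key_1 0.7 [324.1, 232.9, 10.5, 14.0] [
[... 1043 characters left out ...]
, 183.8, 26.3, 19.5] [ 0.496 -0.32   0.034]
collar 0.33 [193.3, 218.0, 27.0, 39.8] [ 0.65  -0.222  0.034]
key_1 0.59 [299.0, 225.8, 16.0, 13.1] [0.58  0.004 0.08 ]
key_1 0.49 [267.0, 216.6, 11.9, 14.1] [ 0.586 -0.079  0.08 ]
key_1 0.45 [338.9, 232.3, 9.4, 19.5] [0.575 0.088 0.08 ]
jar 0.97 [194.2, 218.8, 22.9, 40.7] [ 0.647 -0.225  0.03 ]
pot 0.58 [210.5, 257.4, 37.9, 51.6] [ 0.742 -0.103  0.03 ]
disc 0.64 [148.7, 227.3, 28.2, 22.5] [ 0.676 -0.321  0.03 ]
disc 0.39 [194.5, 221.9, 23.8, 37.5] [ 0.649 -0.224  0.03 ]
plinth 0.65 [440.9, 299.5, 37.9, 31.8] [0.652 0.361 0.03 ]
screwdriver 0.76 [357.9, 195.3, 28.0, 35.9] [0.422 0.107 0.03 ]
brush 0.96 [457.3, 228.6, 36.7, 53.8] [0.476 0.374 0.03 ]
```

Run:
```python
from h import *
im,R,t=cam('top'); c=im['color'][:,:,::-1]
a=cv2.resize(c[120:360,140:520],None,fx=2.1,fy=2.1,interpolation=cv2.INTER_CUBIC); cv2.imwrite('pics/topcrop.png',a)
k=[]
b=cv2.resize(c[200:285,258:400],None,fx=5.6,fy=5.6,interpolation=cv2.INTER_CUBIC); cv2.imwrite('pics/box.png',b[:, :800])
m=outline_of('top','switchbox')[0]['mask'].astype(np.uint8)
r=cv2.minAreaRect(np.argwhere(m)[:,::-1].astype(np.float32)); print(r)
P=[px2w(im,R,t,u,v,.05) for u,v in cv2.boxPoints(r)]; print(np.round(P,3)); print(np.mean(P,0), [np.linalg.norm(P[i]-P[i-1]) for i in range(4)])
for i in range(4): d=P[i]-P[i-1]; print(np.degrees(np.arctan2(d[1],d[0])))
```

```text
((329.21905517578125, 239.78543090820312), (67.982421875, 132.17324829101562), 86.18592071533203)
[[ 0.644  0.154  0.05 ]
 [ 0.662 -0.141  0.05 ]
 [ 0.511 -0.148  0.05 ]
 [ 0.493  0.142  0.05 ]]
[0.57732608 0.00183129 0.05      ] [np.float64(0.15162144778616432), np.float64(0.29518139973046814), np.float64(0.1517433078128471), np.float64(0.29017884285057904)]
4.4234491681450505
-86.4126421774169
-177.4662027750036
93.56517434972133
```

View pics/topcrop.png

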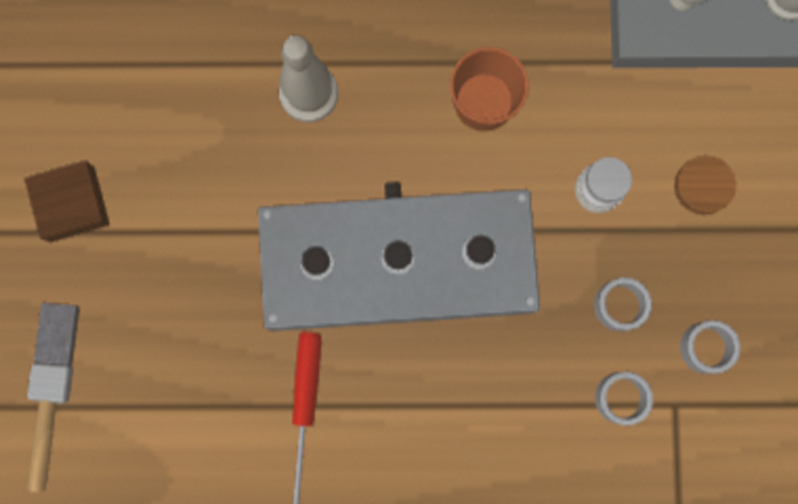

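View pics/box.png

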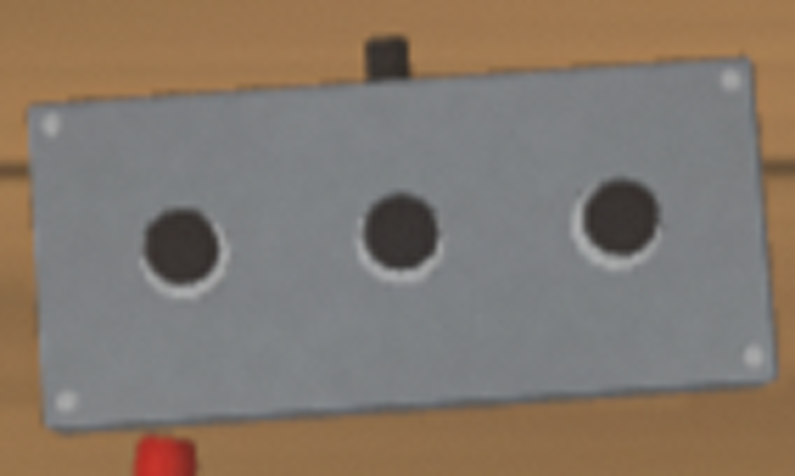

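View pics/scene0.png

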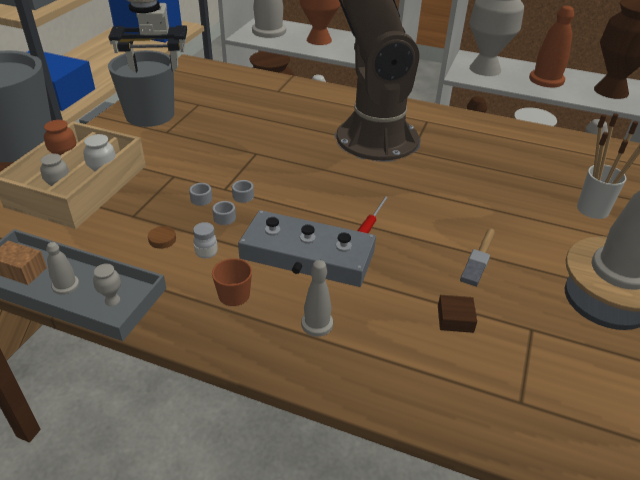

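```bash
cat >> h.py <<'E'
def solid(im,R,t,x,y,z0,z1,r):
    a=np.linspace(0,2*np.pi,40,endpoint=False)
    p=np.array([w2px(im,R,t,[x+r*np.cos(k),y+r*np.sin(k),z]) for k in a for z in (z0,z1)],np.float32)
    h=cv2.convexHull(p); m=cv2.moments(h); return np.array([m['m10'],m['m01']])/m['m00']
def fitc(im,R,t,uv,z0,z1,r):
    g=px2w(im,R,t,*uv,z1)
    for _ in range(5):
        c=solid(im,R,t,g[0],g[1],z0,z1,r); g=g+px2w(im,R,t,*uv,z1)-px2w(im,R,t,*c,z1)
    return g[:2]
E
python3 - <<'E'
from h import *
for n in ['top','scene']:
    im,R,t=cam(n)
    for o in outline_of(n,'collar')[:3]:
        v,u=np.nonzero(cv2.morphologyEx(o['mask'].astype(np.uint8),cv2.MORPH_CLOSE,np.ones((3,3))))
        h=cv2.convexHull(np.c_[u,v].astype(np.float32)); M=cv2.moments(h)
        print(n,'collar',fitc(im,R,t,(M['m10']/M['m00'],M['m01']/M['m00']),0,.034,.028).round(4))
    hs=cv2.cvtColor(im['color'],cv2.COLOR_RGB2GRAY)
    m=((hs<85)).astype(np.uint8)
    k,lab,st,ce=cv2.connectedComponentsWithStats(m)
    for s,c in zip(st,ce):
        if 40<s[4]<500 and 195<c[1]<290 and 230<c[0]<400:
            print(n,s,c.round(1),px2w(im,R,t,*c,.08).round(4))
    if n=='top':
        C=[px2w(im,R,t,258+u/5.6,200+v/5.6,.05) for u,v in [(30,105),(748,58),(775,380)]]
        print(np.round(C,4),(C[0]+C[2])/2)
E
```

```text
top collar [ 0.4779 -0.3307]
top collar [ 0.5247 -0.2389]
top collar [ 0.4239 -0.2376]
top [323 207   8   8  56] [326.6 210.1] [0.6379 0.0075 0.08  ]
top [363 232  13  13 131] [368.6 238.1] [ 0.5761 -0.0828  0.08  ]
top [323 235  13  13 134] [329.2 241. ] [0.5704 0.0021 0.08  ]
top [284 238  13  13 132] [290.  243.6] [0.5651 0.0866 0.08  ]
[[ 0.6246  0.1483  0.05  ]
 [ 0.6421 -0.1375  0.05  ]
 [ 0.5138 -0.1454  0.05  ]] [0.5692095 0.0014507 0.05     ]
scene collar [ 0.4222 -0.2389]
scene collar [ 0.526 -0.241]
scene collar [ 0.4799 -0.3325]
scene [235 215  19  10  97] [243.3 220. ] [ 0.6018 -0.1443  0.08  ]
scene [266 217  13  14 129] [271.9 222.2] [ 0.584  -0.0812  0.08  ]
scene [301 224  14  15 139] [307.3 229.9] [0.5785 0.003  0.08  ]
scene [337 232  14  15 143] [343.6 238. ] [0.5736 0.0871 0.08  ]
```

move_arm(
  series=[
    [1.86,2.98,0,0,0,4.2],
    [1.86,2.98,0,0,0,4.2],
    [1.86,2.98,0,0,0,4.2],
    [1.86,2.98,0,0,0,4.2],
    [1.86,2.98,0,0,0,4.2],
    [1.86,2.98,0,0,0,4.2],
    [1.86,2.98,0,0,0,4.2],
    [1.86,2.98,0,0,0,4.2],
  ],
  grip=0,
)

```text
clock: 2.2
position: [0.4284, -0.3197, 0.2459]
ee_rot: [2.716, 1.577, 0.0]
force: [0.6, 0.9, -0.1]
width: 0.352
```

move_arm(
  series=[
    [1.86,2.98,0,0,0,4.2],
    [1.86,2.98,0,0,0,4.2],
    [1.86,2.98,0,0,0,4.2],
    [1.86,2.98,0,0,0,4.2],
    [1.86,2.98,0,0,0,4.2],
    [1.86,2.98,0,0,0,4.2],
    [1.86,2.98,0,0,0,4.2],
    [1.86,2.98,0,0,0,4.2],
  ],
)

```text
clock: 3.0
position: [0.5773, -0.0813, 0.2459]
ee_rot: [2.145, 2.295, 0.0]
force: [0.1, 0.3, -0.2]
width: 0.004
```

move_arm(
  series=[
    [0,0,-4,0,0,0],
    [0,0,-4,0,0,0],
    [0,0,-3,0,0,0],
    [0,0,-1.5,0,0,0],
    [0,0,0,0,0,0],
    [0,0,0,0,0,0],
  ],
)

```text
clock: 3.6
position: [0.5769, -0.0825, 0.1212]
ee_rot: [2.148, 2.292, 0.0]
force: [0.2, -0.2, 0.3]
width: 0.003
```

move_arm(
  series=[
    [0,0,-1.5,0,0,0],
    [0,0,-0.5,0,0,0],
    [0,0,0,0,0,0],
    [0,0,-0.1,0,0,0],
    [0,0,-0.1,0,0,0],
    [0,0,-0.1,0,0,0],
    [0,0,0,0,0,0],
  ],
)

```text
clock: 4.3
position: [0.5769, -0.0825, 0.098]
ee_rot: [2.148, 2.292, 0.001]
force: [0.6, -0.3, 0.3]
width: 0.007
```

move_arm(
  series=[
    [0,0,-0.1,0,0,0],
    [0,0,-0.1,0,0,0],
    [0,0,0,0,0,0],
  ],
)

```text
clock: 4.6
position: [0.5767, -0.0825, 0.0957]
ee_rot: [2.148, 2.292, 0.0]
force: [0.2, -0.8, 0.5]
width: 0.004
```

move_arm(
  series=[
    [0,0,-0.1,0,0,0],
    [0,0,0,0,0,0],
  ],
)

```text
clock: 4.8
position: [0.5767, -0.0825, 0.0947]
ee_rot: [2.148, 2.292, 0.0]
force: [0.9, -0.2, 0.9]
width: 0.007
```

move_arm(
  series=[
    [0,0,-0.1,0,0,0],
    [0,0,0,0,0,0],
  ],
)

```text
clock: 5.0
position: [0.5767, -0.0825, 0.0938]
ee_rot: [2.148, 2.292, 0.0]
force: [0.7, -0.5, 1.6]
width: 0.003
```

move_arm(
  series=[
    [0,0,-0.1,0,0,0],
    [0,0,0,0,0,0],
  ],
)

```text
clock: 5.2
position: [0.5767, -0.0825, 0.0927]
ee_rot: [2.148, 2.292, 0.0]
force: [0.3, 0.1, 1.7]
width: 0.003
```

move_arm(
  series=[
    [0,0,-0.05,0,0,0],
    [0,0,0,0,0,0],
  ],
)

```text
clock: 5.4
position: [0.5767, -0.0824, 0.0923]
ee_rot: [2.148, 2.292, 0.0]
force: [0.2, -1.1, 2.9]
width: 0.006
```

move_arm(
  series=[
    [0,0,-0.05,0,0,0],
    [0,0,0,0,0,0],
  ],
)

```text
clock: 5.6
position: [0.5767, -0.0825, 0.0918]
ee_rot: [2.148, 2.292, 0.0]
force: [0.9, 0.1, 4.6]
width: 0.0
```

move_arm(
  series=[
    [0,0,-0.05,0,0,0],
    [0,0,0,0,0,0],
  ],
)

```text
clock: 5.8
position: [0.5767, -0.0825, 0.0913]
ee_rot: [2.148, 2.292, 0.0]
force: [0.5, 0.4, 4.4]
width: 0.001
```

move_arm(
  series=[
    [0,0,-0.05,0,0,0],
    [0,0,0,0,0,0],
  ],
)

```text
clock: 6.0
position: [0.5767, -0.0825, 0.0908]
ee_rot: [2.148, 2.292, 0.0]
force: [0.3, 0.3, 4.1]
width: 0.006
```

move_arm(
  series=[
    [0,0,-0.05,0,0,0],
    [0,0,0,0,0,0],
  ],
)

```text
clock: 6.2
position: [0.5767, -0.0825, 0.0902]
ee_rot: [2.148, 2.292, 0.0]
force: [0.1, -0.6, 5.2]
width: 0.002
```

move_arm(
  series=[
    [0,0,0,0,0,0],
    [0,0,0,0,0,0],
  ],
)

```text
clock: 6.4
position: [0.5767, -0.0825, 0.0903]
ee_rot: [2.148, 2.292, 0.0]
force: [-0.4, -0.5, 4.9]
width: 0.008
```

move_arm(
  series=[
    [0,0,-0.05,0,0,0],
    [0,0,0,0,0,0],
  ],
)

```text
clock: 6.6
position: [0.5767, -0.0825, 0.0898]
ee_rot: [2.148, 2.292, 0.0]
force: [0.3, -0.0, 4.2]
width: 0.004
```

move_arm(
  series=[
    [0,0,-0.05,0,0,0],
    [0,0,0,0,0,0],
  ],
)

```text
clock: 6.8
position: [0.5767, -0.0825, 0.0893]
ee_rot: [2.148, 2.292, 0.0]
force: [0.1, 0.4, 5.6]
width: 0.005
```

move_arm(
  series=[
    [0,0,-0.05,0,0,0],
    [0,0,0,0,0,0],
  ],
)

```text
clock: 7.0
position: [0.5767, -0.0825, 0.0889]
ee_rot: [2.148, 2.292, 0.0]
force: [-0.4, 0.4, 5.4]
width: -0.001
```

move_arm(
  series=[
    [0,0,-0.05,0,0,0],
    [0,0,0,0,0,0],
  ],
)

```text
clock: 7.2
position: [0.5767, -0.0825, 0.0884]
ee_rot: [2.148, 2.292, 0.0]
force: [-0.1, -1.1, 6.9]
width: 0.006
```

move_arm(
  series=[
    [0,0,-0.05,0,0,0],
    [0,0,0,0,0,0],
  ],
)

```text
clock: 7.4
position: [0.5767, -0.0825, 0.0879]
ee_rot: [2.148, 2.292, 0.0]
force: [-0.3, -1.1, 5.9]
width: 0.007
```

move_arm(
  series=[
    [0,0,-0.03,0,0,0],
    [0,0,0,0,0,0],
  ],
)

```text
clock: 7.6
position: [0.5766, -0.0825, 0.0874]
ee_rot: [2.148, 2.292, 0.0]
force: [0.1, 0.5, 2.3]
width: 0.002
```

move_arm(
  series=[
    [0,0,0,0,0,0],
    [0,0,0,0,0,0],
    [0,0,0,0,0,0],
    [0,0,0,0,0,0],
  ],
)

```text
clock: 8.0
position: [0.5765, -0.0825, 0.0873]
ee_rot: [-2.148, -2.292, 0.0]
force: [0.7, -0.7, 0.4]
width: 0.004
```

move_arm(
  series=[
    [0,0,-0.03,0,0,0],
    [0,0,0,0,0,0],
  ],
)

```text
clock: 8.2
position: [0.5765, -0.0825, 0.0871]
ee_rot: [-2.148, -2.292, 0.0]
force: [0.2, 1.0, 1.9]
width: 0.005
```

move_arm(
  series=[
    [0,0,0.5,0,0,0],
    [0,0,1.5,0,0,0],
    [0,0,4,0,0,0],
    [0,0,4,0,0,0],
    [-1.4,-3.6,0,0,0,0],
    [-1.4,-3.6,0,0,0,0],
    [-1.4,-3.6,0,0,0,0],
    [-1.4,-3.6,0,0,0,0],
  ],
)

```text
clock: 9.0
position: [0.5196, -0.2277, 0.1874]
ee_rot: [-2.148, -2.292, 0.0]
force: [1.0, 0.1, -0.1]
width: 0.003
```

move_arm(
  series=[
    [-1.4,-3.6,0,0,0,0],
    [-1.4,-3.6,0,0,0,0],
    [-1.4,-3.3,0,0,0,0],
    [0,0,0,0,0,0],
    [0,0,-3,0,0,0],
    [0,0,-3,0,0,0],
    [0,0,-2.5,0,0,0],
    [0,0,0,0,0,0],
  ],
  grip=1,
)

```text
clock: 9.8
position: [0.4764, -0.3299, 0.0992]
ee_rot: [-2.144, -2.288, 0.002]
force: [-0.3, -0.5, -0.1]
width: 0.65
```

Run:
```python
from h import *
print(monitor.observe()['position'],monitor.observe()['width'])
im,R,t=cam('scene'); c=im['color'][:,:,::-1]
cv2.imwrite('pics/s1.png',cv2.resize(c[120:320,140:400],None,fx=3,fy=3,interpolation=cv2.INTER_CUBIC))
im,R,t=cam('top')
m=(cv2.cvtColor(im['color'],cv2.COLOR_RGB2GRAY)<85).astype(np.uint8)
k,lab,st,ce=cv2.connectedComponentsWithStats(m)
for s,c in zip(st,ce):
    if 80<s[4]<200 and 225<c[1]<260 and 270<c[0]<380: print(s,c.round(2),px2w(im,R,t,*c,.08).round(4),px2w(im,R,t,*c,.072).round(4))
```

```text
[ 0.4764306  -0.32992076  0.09917321] 0.6496298669365769
[362 233  13  13 127] [368.08 239.01] [ 0.5743 -0.0817  0.08  ] [ 0.5753 -0.0824  0.072 ]
[323 235  13  13 133] [329.17 240.92] [0.5705 0.0021 0.08  ] [0.5715 0.0021 0.072 ]
[284 238  13  13 132] [289.99 243.6 ] [0.5651 0.0866 0.08  ] [0.566  0.0871 0.072 ]
```

View pics/s1.png

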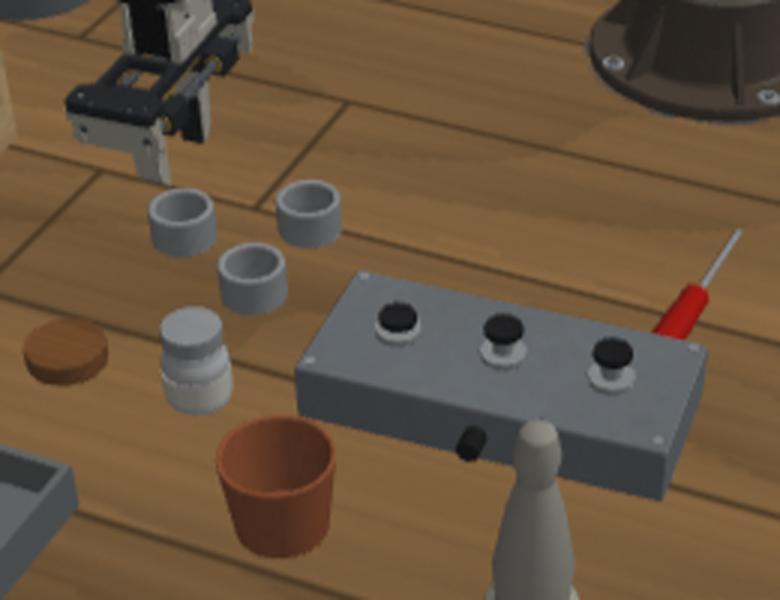

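move_arm(
  series=[
    [0.2,-0.15,0,0,0,0],
    [0,0,0,0,0,0],
    [0,0,0,0,0,0],
    [0,0,0,0,0,0],
    [0,0,0,0,0,0],
    [0,0,0,0,0,0],
  ],
)

```text
clock: 10.5
position: [0.4806, -0.333, 0.1023]
ee_rot: [2.148, 2.292, 0.0]
force: [0.2, -0.4, -0.3]
width: 0.999
```

move_arm(
  series=[
    [0,0,-1.5,0,0,0],
    [0,0,-1.5,0,0,0],
    [0,0,-1.5,0,0,0],
    [0,0,-1.5,0,0,0],
    [0,0,-1.3,0,0,0],
    [0,0,0,0,0,0],
    [0,0,0,0,0,0],
  ],
)

```text
clock: 11.2
position: [0.4806, -0.3328, 0.0288]
ee_rot: [-2.148, -2.292, 0.0]
force: [0.4, -0.3, 1.2]
width: 0.999
```

move_arm(
  series=[
    [0,0,0,0,0,0],
    [0,0,0,0,0,0],
    [0,0,0,0,0,0],
    [0,0,0,0,0,0],
    [0,0,0,0,0,0],
    [0,0,0,0,0,0],
    [0,0,0,0,0,0],
    [0,0,0,0,0,0],
  ],
  grip=0.3,
  force=15,
)

```text
clock: 12.0
position: [0.4802, -0.3331, 0.0293]
ee_rot: [-2.148, -2.292, 0.001]
force: [-3.4, -0.3, 5.6]
width: 0.617
```

move_arm(
  series=[
    [0,0,0.5,0,0,0],
    [0,0,1,0,0,0],
    [0,0,3,0,0,0],
    [0,0,4,0,0,0],
    [0,0,4,0,0,0],
    [0,0,0,0,0,0],
    [0,0,0,0,0,0],
  ],
)

```text
clock: 12.7
position: [0.4812, -0.3332, 0.1555]
ee_rot: [2.146, 2.29, 0.001]
force: [0.2, 0.8, -1.8]
width: 0.615
```

Run:
```python
from h import *
s=monitor.observe(); print(s['position'],s['width'],s['force'],s['ee_rot'])
p=s['position']; b=p[2]-.0293
im,R,t=cam('scene'); 
uv=w2px(im,R,t,[p[0],p[1],b+.017]); u,v=uv.astype(int); print(uv)
cv2.imwrite('pics/s2.png',cv2.resize(im['color'][v-50:v+50,u-65:u+65,::-1],None,fx=6,fy=6,interpolation=cv2.INTER_CUBIC))
for o in outline_of('scene','collar'):
    M=cv2.moments(cv2.convexHull(np.argwhere(o['mask'])[:,::-1].astype(np.float32))); g=(M['m10']/M['m00'],M['m01']/M['m00'])
    print(o['p'],o['rect'],fitc(im,R,t,g,b,b+.034,.028))
```

```text
[ 0.48124747 -0.33321678  0.15549064] 0.615417696799974 [ 0.23781481  0.82869449 -1.76167578] [2.14641570e+00 2.29025177e+00 9.31433539e-04]
[194.12494742 152.1998734 ]
0.87 [233.5, 182.2, 20.2, 19.8] [ 0.57782656 -0.15486629]
0.81 [188.3, 138.7, 18.2, 24.2] [ 0.48159559 -0.32362844]
0.72 [215.0, 202.9, 18.8, 21.8] [ 0.66394319 -0.15529846]
```

View pics/s2.png

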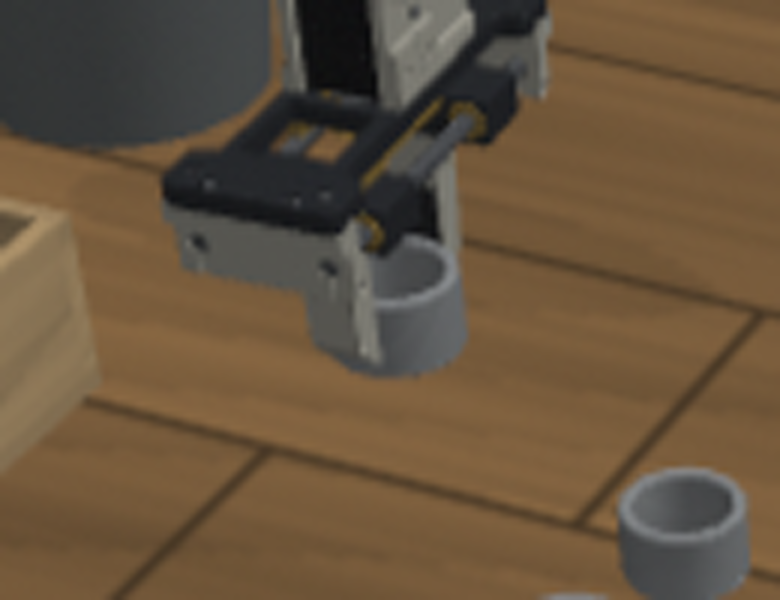

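Run:
```python
from h import *
p=monitor.observe()['position']; b=p[2]-.0293
im,R,t=cam('scene'); u0,v0=129,102
a=np.linspace(0,2*np.pi,80)
for dy in (-.003,0,.003,.006):
    q=np.array([w2px(im,R,t,[p[0]+r*np.cos(k),p[1]+dy+r*np.sin(k),z]) for z,r in((b,.028),(b+.034,.028)) for k in a])
    print(dy,'right',(q[:,0].max()-u0)*6,'left',(q[:,0].min()-u0)*6,'bottom',(q[:,1].max()-v0)*6,'top',(q[:,1].min()-v0)*6)
big=cv2.resize(im['color'][102:202,129:259,::-1],None,fx=6,fy=6,interpolation=cv2.INTER_CUBIC)
for z,r in((b,.028),(b+.034,.028),(b+.034,.0215)):
    q=np.array([(w2px(im,R,t,[p[0]+r*np.cos(k),p[1]+r*np.sin(k),z])-[u0,v0]+.5)*6 for k in a]).astype(int)
    cv2.polylines(big,[q],True,(0,255,0),1)
cv2.imwrite('pics/s3.png',big[150:450,200:600].repeat(2,0).repeat(2,1))
```

```text
-0.003 right 461.7192324896188 left 312.2573135098468 bottom 376.4937563591117 top 230.44930005845254
0 right 468.1912777920539 left 318.777856461228 bottom 378.11675741380895 top 231.9706420470079
0.003 right 474.670309811393 left 325.30558077478776 bottom 379.74154012130975 top 233.4936307609072
0.006 right 481.1563398672207 left 331.8404983207899 bottom 381.36810741694546 top 235.01826887526158
```

View pics/s3.png

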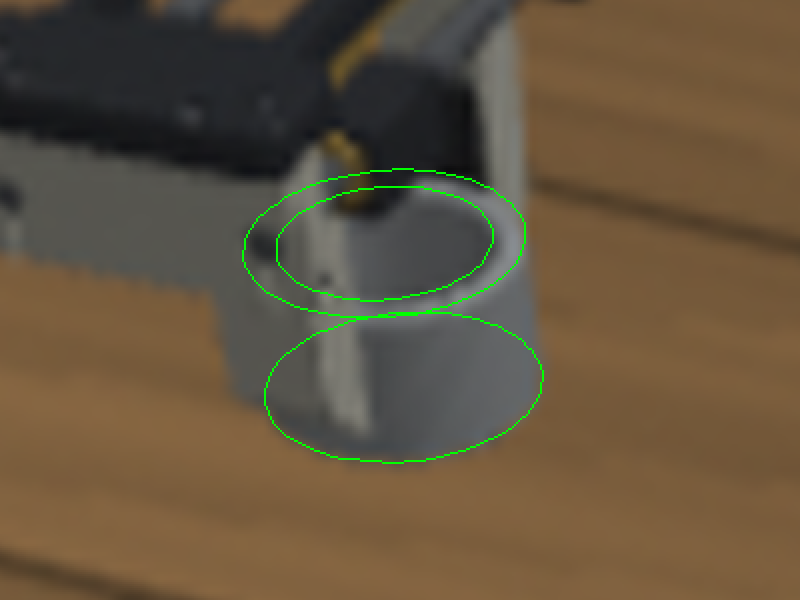

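move_arm(
  series=[
    [1.3,3.5,0,0,0,0],
    [1.4,3.6,0,0,0,0],
    [1.4,3.6,0,0,0,0],
    [1.4,3.6,0,0,0,0],
    [1.4,3.6,0,0,0,0],
    [1.4,3.6,0,0,0,0],
    [1.3,3.5,0,0,0,0],
    [0,0,0,0,0,0],
  ],
)

```text
clock: 13.65
position: [0.5776, -0.0756, 0.1531]
ee_rot: [-2.136, -2.299, -0.004]
force: [-0.4, 0.1, -0.9]
width: 0.616
```

move_arm(
  series=[
    [0,0,-2,0,0,0],
    [0,0,-1.5,0,0,0],
    [0,0,0,0,0,0],
    [0,0,0,0,0,0],
    [0,0,0,0,0,0],
  ],
)

```text
clock: 14.15
position: [0.5769, -0.0831, 0.1195]
ee_rot: [2.148, 2.292, 0.001]
force: [0.5, -0.2, -1.3]
width: 0.613
```

Run:
```python
from h import *
s=monitor.observe(); p=s['position']; print(p,s['force'],s['ee_rot']); b=p[2]-.0293
im,R,t=cam('scene'); u0,v0=232,170; f=8
big=cv2.resize(im['color'][v0:v0+75,u0:u0+100,::-1],None,fx=f,fy=f,interpolation=cv2.INTER_CUBIC)
a=np.linspace(0,2*np.pi,80)
for x,y,z,r,c in((p[0],p[1],b,.028,(0,255,0)),(p[0],p[1],b+.034,.028,(0,255,0)),(.5757,-.0827,.056,.018,(0,0,255)),(.5757,-.0827,.0715,.015,(255,0,0)),(.5704,.0021,.08,.015,(255,0,0)),(.5704,.0021,.056,.018,(0,0,255))):
    q=np.array([(w2px(im,R,t,[x+r*np.cos(k),y+r*np.sin(k),z])-[u0,v0]+.5)*f for k in a]).astype(int)
    cv2.polylines(big,[q],True,c,1)
cv2.imwrite('pics/s4.png',big)
```

```text
[ 0.57687116 -0.08313868  0.119538  ] [ 0.53454367 -0.17945509 -1.31565791] [2.14848456e+00 2.29172510e+00 5.73879053e-04]
```

View pics/s4.png

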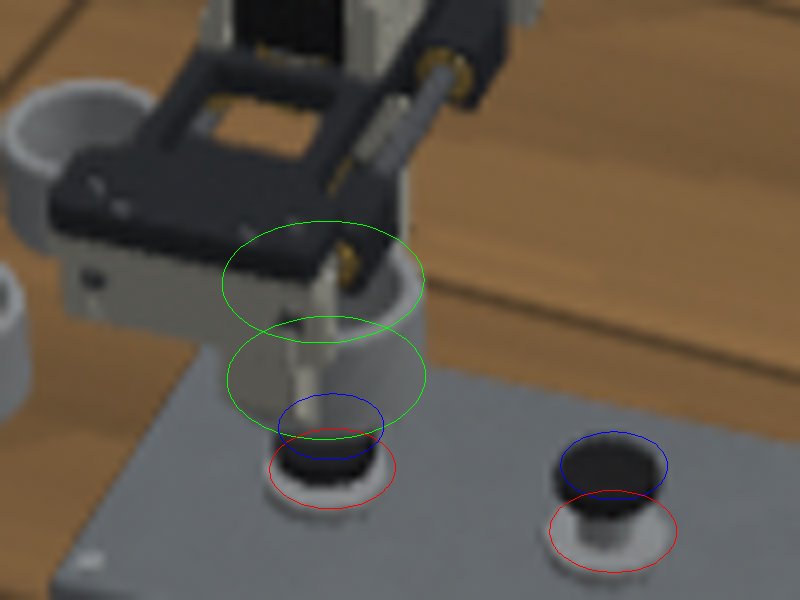

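move_arm(
  series=[
    [0.1,-0.05,-0.8,0,0,0],
    [0,0,-0.8,0,0,0],
    [0,0,-0.7,0,0,0],
    [0,0,-0.5,0,0,0],
    [0,0,0,0,0,0],
    [0,0,0,0,0,0],
  ],
)

```text
clock: 14.8
position: [0.5776, -0.0834, 0.091]
ee_rot: [-2.148, -2.292, 0.0]
force: [0.6, 0.4, -1.6]
width: 0.616
```

move_arm(
  series=[
    [0,0,-0.2,0,0,0],
    [0,0,-0.2,0,0,0],
    [0,0,0,0,0,0],
  ],
)

```text
clock: 15.1
position: [0.5775, -0.0835, 0.087]
ee_rot: [-2.148, -2.292, 0.0]
force: [0.1, 0.3, -1.1]
width: 0.615
```

move_arm(
  series=[
    [0,0,-0.1,0,0,0],
    [0,0,-0.1,0,0,0],
    [0,0,0,0,0,0],
  ],
)

```text
clock: 15.4
position: [0.5776, -0.0835, 0.0851]
ee_rot: [-2.148, -2.292, 0.0]
force: [-0.6, -0.6, -1.5]
width: 0.613
```

move_arm(
  series=[
    [0,0,-0.1,0,0,0],
    [0,0,-0.1,0,0,0],
    [0,0,0,0,0,0],
  ],
)

```text
clock: 15.7
position: [0.5775, -0.0835, 0.083]
ee_rot: [-2.148, -2.292, 0.0]
force: [-0.1, -0.1, -2.2]
width: 0.616
```

move_arm(
  series=[
    [0,0,-0.1,0,0,0],
    [0,0,-0.1,0,0,0],
    [0,0,0,0,0,0],
  ],
)

```text
clock: 16.0
position: [0.5775, -0.0834, 0.081]
ee_rot: [-2.148, -2.292, 0.0]
force: [-0.4, -0.3, -1.2]
width: 0.617
```

move_arm(
  series=[
    [0,0,-0.05,0,0,0],
    [0,0,-0.05,0,0,0],
    [0,0,0,0,0,0],
  ],
)

```text
clock: 16.3
position: [0.5776, -0.0835, 0.0801]
ee_rot: [-2.148, -2.292, 0.0]
force: [-0.0, -0.0, -0.9]
width: 0.618
```

Past the boss without contact. Last steps to the floor.

move_arm(
  series=[
    [0,0,-0.05,0,0,0],
    [0,0,0,0,0,0],
  ],
)

```text
clock: 16.5
position: [0.5776, -0.0835, 0.0796]
ee_rot: [2.148, 2.292, 0.0]
force: [-0.4, 0.4, -1.9]
width: 0.617
```

move_arm(
  series=[
    [0,0,-0.05,0,0,0],
    [0,0,0,0,0,0],
  ],
)

```text
clock: 16.7
position: [0.5777, -0.0835, 0.0794]
ee_rot: [2.148, 2.292, 0.0]
force: [-0.0, 0.3, 1.5]
width: 0.619
```

move_arm(
  series=[
    [0,0,-0.05,0,0,0],
    [0,0,0,0,0,0],
  ],
)

```text
clock: 16.9
position: [0.5777, -0.0835, 0.0793]
ee_rot: [2.148, 2.292, 0.0]
force: [-2.0, 0.0, 7.3]
width: 0.613
```

move_arm(
  series=[
    [0,0,0,0,0,0],
    [0,0,0,0,0,0],
    [0,0,0,0,0,0],
    [0,0,0,0,0,0],
    [0,0,0,0,0,0],
    [0,0,0,0,0,0],
  ],
  grip=0.9,
)

```text
clock: 17.5
position: [0.5776, -0.0835, 0.0786]
ee_rot: [-2.148, -2.292, 0.0]
force: [-0.1, 0.1, 0.7]
width: 0.9
```

move_arm(
  series=[
    [0,0,0.5,0,0,0],
    [0,0,1.5,0,0,0],
    [0,0,3,0,0,0],
    [0,0,4,0,0,0],
    [0,0,4,0,0,0],
    [-2,-4,0,0,0,0],
    [-2,-4,0,0,0,0],
    [-2,-4,0,0,0,0],
  ],
)

```text
clock: 18.3
position: [0.5172, -0.2045, 0.2105]
ee_rot: [2.146, 2.292, 0.001]
force: [0.6, -0.8, -0.4]
width: 0.899
```

move_arm(
  series=[
    [-2,-4,0,0,0,0],
    [-2,-4,0,0,0,0],
    [0,-4,0,0,0,0],
    [0,0,0,0,0,0],
    [0,0,0,0,0,0],
  ],
)

```text
clock: 18.8
position: [0.4775, -0.3243, 0.2096]
ee_rot: [2.15, 2.289, 0.001]
force: [-0.4, 0.7, -0.5]
width: 0.899
```

Run:
```python
from h import *
s=monitor.observe(); print(s['clock'],s['position'],s['force'],s['width'])
A,R,t=cam('top'); B,_,_=cam('scene')
a=cv2.resize(A['color'][195:290,255:405,::-1],None,fx=5,fy=5,interpolation=cv2.INTER_CUBIC)
b=cv2.resize(B['color'][190:300,225:400,::-1],None,fx=4.2857,fy=4.2857,interpolation=cv2.INTER_CUBIC)[:,:750]
b=b[:110*5-425] if 0 else b
cv2.imwrite('pics/fin.png',cv2.resize(np.vstack([a,b[:, :750]]),None,fx=.63,fy=.63))
for o in outline_of('top','collar'):
    M=cv2.moments(cv2.convexHull(np.argwhere(o['mask'])[:,::-1].astype(np.float32))); print(o['p'],o['rect'],fitc(A,R,t,(M['m10']/M['m00'],M['m01']/M['m00']),.05,.084,.028))
```

```text
18.8 [ 0.47749277 -0.32429154  0.20961256] [-0.39690337  0.70473944 -0.52817353] 0.899227500619025
0.58 [353.0, 225.4, 30.3, 23.7] [ 0.57861882 -0.08080729]
0.51 [422.4, 297.5, 27.8, 25.8] [ 0.42488468 -0.22672596]
0.43 [263.8, 203.6, 130.9, 74.5] [0.57029164 0.00256547]
```

View pics/fin.png

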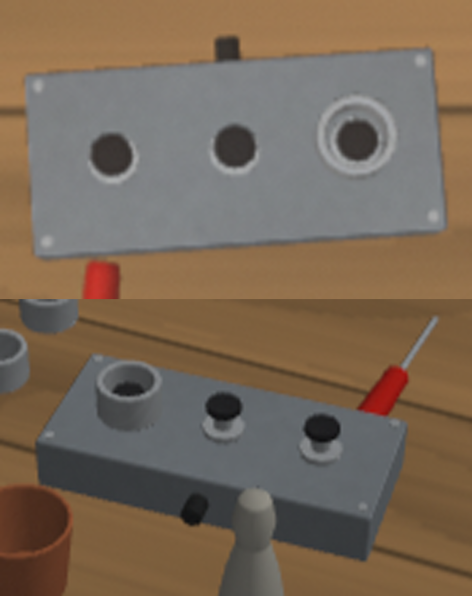

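```bash
python3 -c "
from h import *
print(workorder.sign_off())"
```

```text
the job is handed in; nothing more can be done
None
```

The good key was key_1, the first one I pressed, so I touched no other key. It snapped over at about 6–7 N, the push fell to under 2 N, and the pictures show it staying down.

I took the rightmost of the three collars and lowered it over key_1 in small steps. It cleared the boss with no measurable contact and met the box top at the expected height, at about 7 N. Then I let go and moved the arm clear. The job was handed in about 19 s into the 72 s allowed.

**Last checks:** the final top and scene pictures show the collar standing flat round the lowered key_1. Keys 2 and 3 are still up, and the things visible round the box look unmoved; I did not measure the bystanders again.

**Disagreements:**
- **Collar position:** the top camera put the collar at about (0.579, -0.081), against my estimate of (0.576–0.578, -0.083) for the key. The two cameras also differed by 2–3 mm in x. With the collar down over the boss, its centre cannot be more than 3.5 mm off, which is inside the 6 mm limit.
- **Snap height:** from the given heights the snap came at about 11 mm of travel, not the stated 7–8 mm. The key top was probably a few mm lower relative to the fingertips than I had assumed. The force drop and the pictures both show a real snap.

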